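Set a pitted test coupon under the needle of a depth gauge

ROBOT

A 6-joint arm with a two-finger parallel gripper is mounted at the origin on a cart in front of the work surface, level with it; the furniture and walls round the work are solid. World frame = base frame: x ahead of the robot, y to its left, z up, the work surface at z = 0. Lengths are in m, angles in rad, forces in N, time in s.
With the tool pointing down it reaches from about 0.25 to 0.8 m from the base axis. Payload 3.9 kg.
Tool frame: the origin (TCP) lies at the very end of the fingers, on their centre line; the grasp point (between the pads) lies 19 mm behind it; z points along the fingers, y is the line along which they close (so a half turn about z gives the same grasp; the last joint's range is limited). The gripper opens to 85 mm and grips with 20 to 120 N. Pads are 22 mm wide; open, the fingers measure 114 mm over their backs; the gripper's body (76 mm by 85 mm) begins 54 mm behind the grasp point. The pads swing forward as they close: fully open they stand 13 mm farther back than shut.
Start: joints at [1.294, 0.26, -0.138, 1.173, 0, 1.571], TCP at [0.143, 0.505, 0.231] pointing down, gripper open.
Joint ranges: [-2.78, 2.78], [-0.83, 1.72], [-1.28, 1.37], [-1.9, 2.12], [-1.57, 1.48], [-3.14, 3.14]. Speed limits (rad/s): [2.57, 2.57, 3.14, 3.14, 3.14, 3.14].

INTERFACE

Orientations are given as a rotation vector (axis times angle).
In Python, from workcell import ctrl, gripper_to, solve_ik, get_obs, vision, ticket, boxes_of, outline_of, landmark_of gives the robot as it stands. Calls block until the motion is done:
- ctrl.move_ptp(position, orientation): joint-space move of the TCP to a pose.
- ctrl.move_straight(position, frame=None, speed=0.15): straight line of the TCP; frame=None keeps the orientation; speed is the mean speed in m/s.
- ctrl.movej(angles): joint-space move.
- gripper_to(opening, squeeze=None): opening from 0.0 (shut) to 1.0 (fully open); squeeze is the grip in N (None keeps the last); returns when the fingers have stopped.
- ctrl.wait(seconds).
- solve_ik(position, orientation): joint angles nearest the present ones, or None.
- get_obs(): the state.
- vision.get_image(name): name is "side" or "top"; returns a dict with "color" (384x512x3 uint8, red, green, blue), "z_map" (384x512 float32, m along the optical axis (not along the pixel's ray), 0 where there is no reading), "mtx" (3x3 intrinsics, pixels), "xyz" and "orientation" of the camera in the world. Camera axes: x right, y down, z forward; pixel columns grow to the right and rows downward; lengths in m; the calibration is good to about 2 mm. A picture is of the moment at which its call begins.
A pose or a line that the arm cannot do raises ctrl.PlanningError and nothing moves.
- ticket.hand_in(): hands the job in; it is judged then, once.
Trained networks look in the newest picture that a camera, given by its name, has taken for a name from the list of things; names that differ only in an ending like _2 or _b are one class to them, and where a whole thing is asked for, a point or a joint stands for the part that bears it (a point fixed in the world has none). Each returns a list of dicts, best first, with "confidence" (0 to 1); they miss things now and then, are a little off and sometimes report something else, mostly with a low value. They report only what shows in the picture. A call takes as long as a camera call.
- boxes_of(camera, label): "box" ([left, top, right, bottom] in pixels, round what is visible of it).
- outline_of(camera, label): "mask" (384x512 bool, what is visible of it) and "box" ([left, top, right, bottom] in pixels, round what is visible of it).
- landmark_of(camera, label): "position" ([column, row] in pixels: a listed point, or the origin of a listed thing).
The state is a dict: "clock": time; "joints": joint angles; "joint_vel": joint speeds; "joint_torque": joint torques, N m; "ee_pos": TCP position; "tcp_rot": TCP orientation; "contact_force": force on the tool from outside, world axes, zero at the start; "moment": the same for the moment, N m; "width": opening from 0.0 (shut) to 1.0 (fully open); "finger_force": force on a finger pad.
Only numpy, scipy, OpenCV 4.12 (cv2) and the standard library are available. Lean on these libraries where they do the work, as an engineer would, in place of code of your own. Each camera call takes 0.05 s, during which the arm holds its last target. There are 200 camera calls.

TASK

The corrosion coupon lies flush in its storage block: press the end over the well so that the other end tips up and stays up, take hold of it there and lay it flat on the narrow anvil of the pit-depth gauge. Slide it until the round flat-bottomed pit (not the hanging hole near one end) sits right under the needle, let go, then push the lever down gently, just until you feel the needle stand on the bottom of the pit, and leave it so. Do not push the lever down before the pit is under the needle, and do not knock the beakers, the dish or the timer about.

Things in the scene. Friction and masses are not known exactly. Their poses are not given: they have to be found in the camera images.
- coupon: The work: bare metal plate 120 x 60 x 14 mm, about 0.27 kg (0.2 to 0.36). Origin: centre of its underside; x along its length, y across, z up through the face with the pit. Besides the pit it has an 8 mm through hole for hanging, 49 mm from the centre towards -x. At the start it lies flush with the block's top, its -x end over the well. Laid on the anvil its underside is 50 mm above the bench.
- pit (a point): Centre of the mouth of the coupon's pit: 8 mm towards +x and 6 mm towards +y of the coupon's centre, on its upper face, 14 mm above the underside. The pit is a straight-sided round hole of 9 mm diameter, 7 mm deep, with a dark flat bottom.
- block: Grey plastic storage block, fixed, 143 x 82 x 52 mm high, long side along the bench's front edge. Origin at the underside, below the middle of the lying coupon; x along its length. Pocket 63 mm wide, from x = -64 to +61.5 mm. Its floor, 38 mm above the bench, is flat from x = -1.7 mm (the ridge) to the +x end; from the ridge towards -x it slopes down at 30 degrees: the well.
- press_spot (a point): Point at the height of the block's top over the well, 50 mm from the block's origin towards -x. A light press down here (under 2 N; 10 N is harmless) rocks the coupon over the ridge: its face drops about 26 mm here until it lies on the slope, and stays leaning at 30 degrees when released, its raised +x end about 17 mm (underside) to 29 mm (face) above the block's top, its long sides free to grip.
- gauge: Pit-depth gauge, fixed. Origin on the bench straight below the needle; x away from its front (the dial side). Base 18 mm high, x = -55 to 121, y = -52 to 52 mm. Head over the anvil: x = -24 to 34, y = -24 to 24, z = 107 to 195 mm; dial in front of it to x = -35 at z = 144 to 186 mm. An upright gripper at the coupon's end would hit these; leaning back 25 to 45 degrees clears. Column 30 mm at x = 95 mm.
- anvil_top (a point): Centre of the top of the gauge's steel anvil, 50 mm above the bench, straight below the needle. The anvil is only 42 mm wide (gauge y) and 80 mm long (gauge x), so a coupon laid lengthwise along gauge x overhangs it on all sides and fingers at the coupon's long sides may reach 25 mm below the anvil's top. A coupon may reach to 80 mm behind the needle before it meets the column.
- needle: The gauge's needle: steel, 6 mm diameter, round end; origin at its very end. It moves only straight up and down, with the lever: 75 mm above the bench when the lever is up (11 mm above a coupon on the anvil), 64 mm on the plain face of the coupon, 57 mm at the bottom of the pit.
- lever (a joint): Angle of the gauge's hand lever, rad: 0 = up, as at the start; grows as the knob is pushed down. The needle goes down 40 mm per rad: 0.275 = needle stopped on the coupon's plain face, 0.45 = needle at the bottom of the pit. About 2 to 3 N at the knob move it and it stays where it is left; a rise of 5 to 8 N tells that the needle stands on something. It levers 3.5 to 1: over 15 N at the knob would bend the needle.
- knob (a point): Centre of the 28 mm black ball on the lever's end. The lever pivots at y = -40 mm, z = 225 mm (gauge frame), crosses above the head and ends on the gauge's +y side; the ball is 140 mm from the pivot, 257 mm above the bench when up, about 195 mm with the needle at the bottom of the pit. It is pushed down from above.
- glass_beaker: Bystander: glass beaker 72 mm wide, 93 mm high; origin at its underside.
- small_beaker: Bystander: small glass beaker 52 mm wide, 61 mm high; origin at its underside.
- dish: Bystander: round dish with lid, 61 mm wide, 15 mm high; origin at its underside.
- bench_timer: Bystander: white bench timer 72 x 66 x 18 mm; origin at its underside.

How it is judged:
On the way, in this order (a step that is already met when the one before it is completed fails the run):
1. the coupon leans in its pocket, one end tipped up (angle between coupon's own z axis and vertical above 0.4 rad and horizontal distance between coupon and block below 0.02 m and z of coupon in the frame of block below 0.06 m), for 0.2 s.
2. the coupon lies flat on the anvil with its pit under the needle, the lever still up (angle between coupon's own z axis and vertical below 0.06 rad and z of coupon in the frame of gauge between 0.047 and 0.054 m and horizontal distance between pit and needle below 0.003 m and value of joint lever below 0.06 rad), for 0.2 s.
At the end, for the whole second after the job is handed in: The coupon lies flat on the anvil at rest (within 0.06 rad), pit within 3 mm of the needle's axis, and the lever is down (over 0.40 rad) with the needle tip in the pit, less than 59.5 mm above the bench (the pit's bottom is at 57, the plain face at 64); nothing held (angle between coupon's own z axis and vertical below 0.06 rad and z of coupon in the frame of gauge between 0.047 and 0.054 m and horizontal distance between pit and needle below 0.003 m and value of joint lever above 0.4 rad and z of needle in the frame of gauge below 0.0595 m and linear speed of coupon below 0.02 m/s); the robot touches nothing.
It fails at once if the needle is pressed on the coupon with over 50 N (about 16 N at the knob) (contact force between needle and coupon above 50 N).
It fails at once if the lever is pushed down before the pit is under the needle (value of joint lever above 0.1 rad and (horizontal distance between pit and needle above 0.012 m or z of coupon in the frame of gauge above 0.06 m)).
It fails at once if a beaker, the dish or the timer is knocked away (3 cm) (distance of any of glass_beaker, small_beaker, dish, bench_timer from where it was at the start of the episode above 0.03 m).
It also fails if it takes over 61 s, if anything falls off the work surface, if the arm or the gripper's body presses on something with over 40 N, if the wrist force passes 120 N, or if a joint passes its speed limit or range.

## Working session

There is one attempt and no reset: what is moved stays moved. The work goes in short steps, each a Python script; the robot and the scene stay as the last script left them, time stands still between calls to the robot, and variables do not carry over. Pictures are saved under pics/ and viewed, at most 10 in all, crops included, and the job is handed in when it is done.

```bash
mkdir -p pics; ls; cat > h.py <<'E'
import numpy as np, cv2
from scipy.spatial.transform import Rotation as R
from workcell import ctrl, gripper_to, solve_ik, get_obs, vision, ticket, boxes_of, outline_of, landmark_of
def rot(o):
    o=np.array(o,float)
    return o if o.shape==(3,3) else (R.from_quat(o).as_matrix() if o.size==4 else R.from_rotvec(o).as_matrix())
def cloud(im):
    z=im["z_map"];v,u=np.mgrid[:z.shape[0],:z.shape[1]];K=im["mtx"]
    P=np.stack([(u-K[0,2])/K[0,0]*z,(v-K[1,2])/K[1,1]*z,z],-1)
    return P@rot(im["orientation"]).T+np.array(im["xyz"])
def atz(im,p,h):
    "pixel -> world point at height h"
    K=im["mtx"];d=rot(im["orientation"])@np.array([(p[0]-K[0,2])/K[0,0],(p[1]-K[1,2])/K[1,1],1.])
    c=np.array(im["xyz"]);return c+d*(h-c[2])/d[2]
def save(im,n): cv2.imwrite("pics/"+n,im["color"][...,::-1])
E
python3 - <<'E'
from h import *
np.set_printoptions(precision=4,suppress=True)
H=dict(coupon=0.038,pit=.052,block=0,press_spot=.052,gauge=0,anvil_top=.05,needle=.075,knob=.257,glass_beaker=0,small_beaker=0,dish=0,bench_timer=0)
for cam in("top","side"):
    im=vision.get_image(cam);save(im,cam+"0.png");np.savez("pics/"+cam+"0.npz",**{k:im[k] for k in im})
    print(cam,np.array(im["xyz"]),im["orientation"])
    C=cloud(im)
    for n,h in H.items():
        l=landmark_of(cam,n)
        for d in l[:2]:
            p=d["position"];print(n,round(d["confidence"],2),np.array(p),atz(im,p,h),C[int(p[1]),int(p[0])] if 0<=p[1]<384 and 0<=p[0]<512 else "")
print(get_obs())
E
```

```text
pics
top [0.2372 0.1051 1.396 ] [-2.0644  2.1573 -0.2422]
coupon 0.56 [375.4 226.4] [ 0.4127 -0.304   0.038 ] [ 0.4124 -0.299   0.0506]
pit 0.59 [374.3 223.4] [ 0.4209 -0.2972  0.052 ] [ 0.4223 -0.2965  0.0516]
block 0.87 [372.3 227.5] [ 0.4144 -0.3046  0.    ] [ 0.4091 -0.2878  0.0545]
block 0.34 [235.2 244.3] [0.3782 0.1591 0.    ] [0.3778 0.1592 0.0141]
press_spot 0.64 [391.2 221.7] [ 0.424  -0.3529  0.052 ] [ 0.4264 -0.3528  0.0512]
gauge 0.9 [234.4 186.4] [0.5769 0.1551 0.    ] [0.5707 0.1553 0.0316]
anvil_top 0.87 [226.7 177.8] [0.5953 0.1779 0.05  ] [0.5621 0.1727 0.1843]
needle 0.44 [391.1 219.2] [ 0.4289 -0.3457  0.075 ] [ 0.4329 -0.3532  0.0521]
knob 0.59 [189.8 162. ] [0.5911 0.27   0.257 ] [0.5877 0.2706 0.2684]
glass_beaker 0.84 [179. 245.] [0.3841 0.3462 0.    ] [ 0.3842  0.3464 -0.0009]
small_beaker 0.72 [273.  222.7] [0.4453 0.0292 0.    ] [ 0.4478  0.029  -0.0005]
dish 0.63 [236.2 245. ] [0.3757 0.1559 0.    ] [0.3748 0.1561 0.0102]
side [0.5402 1.2961 0.6019] [-0.0026 -2.5504  1.7898]
coupon 0.65 [287.3 190.1] [ 0.4131 -0.294   0.038 ] [ 0.4168 -0.2627  0.0495]
pit 
[... 836 characters left out ...]
.1 258.9] [0.3832 0.2011 0.    ] [0.4001 0.3159 0.0658]
bench_timer 0.87 [321.6 314.5] [0.3816 0.4677 0.    ] [0.3867 0.4867 0.0152]
bench_timer 0.66 [285.6 197.4] [ 0.4174 -0.3117  0.    ] [ 0.4262 -0.2273  0.0332]
{'clock': 1.3, 'joints': array([ 1.294 ,  0.26  , -0.1381,  1.1727,  0.    ,  1.5708]), 'joint_vel': array([ 0.0011, -0.    ,  0.0008,  0.0004, -0.0001, -0.0002]), 'joint_torque': array([  0.0009, -40.5619,  25.4233,   0.0016,   0.    ,   0.    ]), 'ee_pos': array([0.1435, 0.505 , 0.2313]), 'tcp_rot': array([-0.4334, -3.1115, -0.    ]), 'contact_force': array([ 0.6826, -0.1074,  0.4973]), 'moment': array([0.0276, 0.0254, 0.0236]), 'finger_force': 0.0, 'width': 1.0018485484058246}
```

```bash
python3 - <<'E'
from h import *
np.set_printoptions(precision=4,suppress=True)
a=cv2.imread("pics/top0.png");b=cv2.imread("pics/side0.png")
w=np.vstack([np.hstack([cv2.resize(a[120:280,140:300],(400,400),interpolation=2),cv2.resize(a[180:260,330:410],(400,400),interpolation=2)]),
 cv2.resize(np.hstack([b[150:230,200:280],b[150:230,250:330],b[200:280,200:280],b[230:310,250:330]]),(800,200),interpolation=2)])
cv2.imwrite("pics/m0.png",w)
im=np.load("pics/top0.npz");C=cloud(im)
# block top / coupon face: rect
m=(abs(C[...,2]-.052)<.006)&(abs(C[...,0]-.41)<.12)&(abs(C[...,1]+.30)<.13)
r=cv2.minAreaRect(C[m][:,:2].astype(np.float32));print("block rect",m.sum(),r, C[m].mean(0))
for n,z0,z1 in(("base",.012,.024),("head",.185,.205)):
    m=(C[...,2]>z0)&(C[...,2]<z1)&(abs(C[...,0]-.59)<.12)&(abs(C[...,1]-.165)<.08)
    print(n,m.sum(),cv2.minAreaRect(C[m][:,:2].astype(np.float32)),C[m].mean(0))
    P=C[m];print(P.min(0),P.max(0))
m=(C[...,2]>.245)&(abs(C[...,0]-.59)<.06)&(abs(C[...,1]-.27)<.05);print("knob",m.sum(),C[m].mean(0),C[m].max(0),C[m].min(0))
E
```

```text
block rect 1556 ((0.4532075524330139, -0.30505096912384033), (0.15341077744960785, 0.24824611842632294), 0.3684915602207184) [ 0.4441 -0.3069  0.0507]
base 620 ((0.6191995143890381, 0.17203454673290253), (0.10340967029333115, 0.17581476271152496), 85.91521453857422) [0.6012 0.1679 0.0165]
[0.5283 0.1171 0.0121] [0.7098 0.2283 0.0237]
head 264 ((0.6141914129257202, 0.17282921075820923), (0.11799032986164093, 0.07675767689943314), 16.665943145751953) [0.5931 0.1711 0.1929]
[0.5526 0.126  0.1851] [0.6817 0.1991 0.205 ]
knob 113 [0.5918 0.2592 0.2592] [0.6056 0.2826 0.2698] [0.582  0.2223 0.2464]
```

View pics/m0.png

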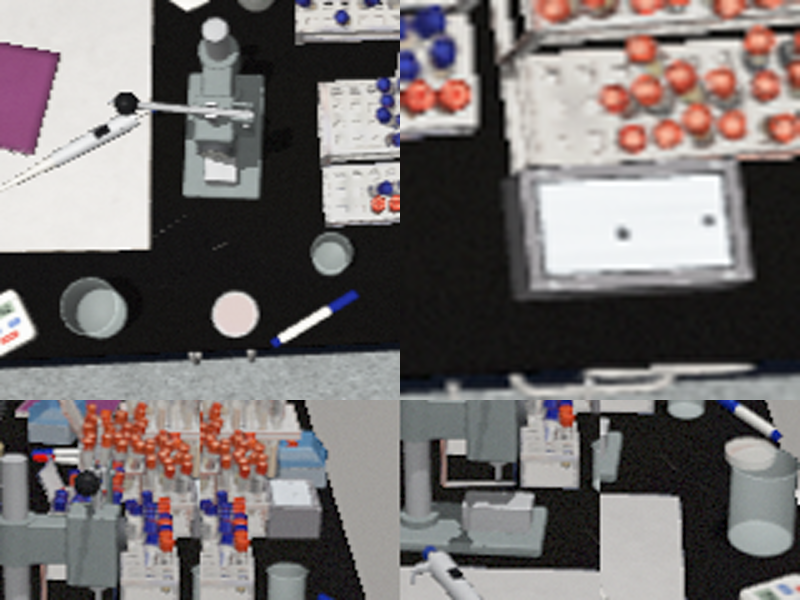

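View pics/top0.png

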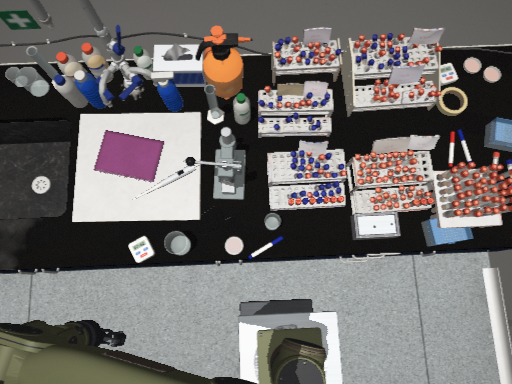

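The top view has +x up and +y left. The block is at about (376,226), with the pit at (374,226.6), and the hanging hole at (391.8,224) is on the −y side, so the well is at −y and the raised end will be at +y. The gauge is at (228,170) with its dial facing the robot, and its knob is at (190,161). A tube rack stands right behind the block. Next I'll refine both poses and the rack clearance.

```bash
cat > fit.py <<'E'
from h import *
from scipy.optimize import least_squares
def box(p,lo,hi):
    lo,hi=np.array(lo),np.array(hi);q=abs(p-(lo+hi)/2)-(hi-lo)/2
    return np.linalg.norm(np.maximum(q,0),axis=-1)+np.minimum(q.max(-1),0)
def loc(P,s):
    d=P[:,:2]-s[:2];c,n=np.cos(s[2]),np.sin(s[2]);return np.c_[d[:,0]*c+d[:,1]*n,-d[:,0]*n+d[:,1]*c,P[:,2]]
def fit(P,parts,s0,zb=True):
    def f(s):
        p=loc(P,s);d=np.min([g(p) for g in parts]+[p[:,2]-s[3]],0);return d
    r=least_squares(f,np.r_[s0,0],loss="soft_l1",f_scale=.002,diff_step=1e-3,x_scale=[.01,.01,.1,.005]);return r.x,np.median(abs(r.fun))
G=[lambda p:box(p,[-.055,-.052,-1],[.121,.052,.018]),lambda p:box(p,[-.024,-.024,.107],[.034,.024,.195]),
   lambda p:box(p,[-.04,-.021,0],[.04,.021,.05]),lambda p:np.hypot(p[:,0]-.095,p[:,1])-.015]
B=[lambda p:box(p,[-.0715,-.041,-1],[.0715,.041,.052])]
E
python3 - <<'E'
from fit import *
np.set_printoptions(precision=4,suppress=True)
for cam in("top","side"):
    im=np.load(f"pics/{cam}0.npz");C=cloud(im);ok=im["z_map"]>0
    P=C[ok&(abs(C[...,0]-.61)<.12)&(abs(C[...,1]-.17)<.085)&(C[...,2]<.2)&(C[...,2]>-.02)]
    print(cam,"gauge",len(P),[fit(P,G,[.585,.174,y]) for y in(-.07,.03)])
    P=C[ok&(abs(C[...,0]-.40)<.06)&(abs(C[...,1]+.30)<.1)&(C[...,2]<.1)&(C[...,2]>-.02)]
    print("block",len(P),[fit(P,B,[.414,-.3,y]) for y in(1.57,)])
im=np.load("pics/top0.npz");C=cloud(im);g=im["color"].min(-1).astype(np.uint8)
m=(g>200)&(abs(C[...,0]-.415)<.04)&(abs(C[...,1]+.305)<.075)
m=cv2.morphologyEx(m.astype(np.uint8),cv2.MORPH_CLOSE,np.ones((5,5)))
v,u=np.nonzero(m);W=np.array([atz(im,(a,b),.052)[:2] for a,b in zip(u,v)])
print("face",cv2.minAreaRect(W.astype(np.float32)),W.mean(0))
for c in((374.4,226.6),(391.8,224)):
    u0,v0=int(c[0]),int(c[1]);w=np.clip(235-g[v0-3:v0+5,u0-3:u0+5].astype(float),0,None);vv,uu=np.mgrid[v0-3:v0+5,u0-3:u0+5]
    w[w<25]=0;print("hole",atz(im,((w*uu).sum()/w.sum(),(w*vv).sum()/w.sum()),.052),w.sum())
X,Y,Z=C[...,0],C[...,1],C[...,2]
for x in np.arange(.35,.56,.01):
    k=(abs(X-x)<.005)&(Y>-.42)&(Y<-.2);print(round(x,2),"maxz by y",[round(Z[k&(abs(Y-y)<.02)].max(initial=-1),3) for y in(-.4,-.36,-.32,-.28,-.24,-.21)])
E
```

```text
top gauge 3177 [(array([ 0.5856,  0.1731, -0.0762, -0.002 ]), np.float64(0.002224506717762981)), (array([ 0.5857,  0.1729, -0.0749, -0.002 ]), np.float64(0.0022311848906893935))]
block 2199 [(array([ 0.4177, -0.3035,  1.5793, -0.0014]), np.float64(0.0017661276519992664))]
side gauge 3838 [(array([ 0.59  ,  0.1745, -0.0444, -0.0022]), np.float64(0.0019482672957707187)), (array([ 0.5899,  0.1745, -0.0439, -0.0022]), np.float64(0.001960823944439801))]
block 686 [(array([ 0.4168, -0.3034,  1.5743, -0.0023]), np.float64(0.001782039789609592))]
face ((0.41875529289245605, -0.3038146197795868), (0.11943761259317398, 0.06558419018983841), 87.48470306396484) [ 0.4177 -0.3028]
hole [ 0.4115 -0.2954  0.052 ] 624.0
hole [ 0.4181 -0.3596  0.052 ] 1100.0
0.35 maxz by y [np.float64(0.006), np.float64(0.005), np.float64(0.003), np.float64(0.004), np.float64(0.006), np.float64(0.006)]
0.36 maxz by y [np.float64(0.006), np.float64(0.005), np.float64(0.007), np.float64(0.004), np.float64(0.007), np.float64(0.007)]
0.37 maxz by y [np.float64(0.008), np.float64(0.006), np.float64(0.007), np.float64(0.008
[... 1803 characters left out ...]
float64(0.053), np.float64(0.056), np.float64(0.04)]
0.52 maxz by y [np.float64(0.112), np.float64(0.105), np.float64(0.111), np.float64(0.113), np.float64(0.055), np.float64(0.042)]
0.53 maxz by y [np.float64(0.168), np.float64(0.17), np.float64(0.161), np.float64(0.166), np.float64(0.156), np.float64(0.043)]
0.54 maxz by y [np.float64(0.171), np.float64(0.172), np.float64(0.166), np.float64(0.169), np.float64(0.156), np.float64(0.148)]
0.55 maxz by y [np.float64(0.165), np.float64(0.169), np.float64(0.16), np.float64(0.168), np.float64(0.156), np.float64(0.147)]
0.56 maxz by y [np.float64(0.154), np.float64(0.165), np.float64(0.163), np.float64(0.156), np.float64(0.157), np.float64(0.153)]
```

```bash
cat >> h.py <<'E'
def frame(z,y):
    z=np.array(z,float);z/=np.linalg.norm(z);y=np.array(y,float);y-=z*(y@z);y/=np.linalg.norm(y)
    return np.c_[np.cross(y,z),y,z]
def rv(z,y,pos):
    "rotation vector; of the two half turns the one nearest the present joints"
    best=None
    for s in(1,-1):
        r=R.from_matrix(frame(z,s*np.array(y,float))).as_rotvec();q=solve_ik(pos,r)
        if q is not None:
            c=abs(np.array(q)-get_obs()["joints"]).max()
            if best is None or c<best[0]: best=(c,r,np.array(q))
    return best
def st(t=""):
    o=get_obs();print(t,"t%.2f"%o["clock"],"p",o["ee_pos"].round(4),"F",o["contact_force"].round(2),"w%.3f"%o["width"],"ff%.1f"%o["finger_force"]);return o
E
python3 - <<'E'
from h import *
p1=[.38,.05,.30];b=rv([0,0,-1],[1,0,0],p1);print(b)
zt=[np.sin(.35),0,-np.cos(.35)]
p2=[.412,-.353,.075];b2=rv(zt,[1,0,0],p2);print(b2)
# grasp/place feasibility
print(rv([0,-np.sin(.09),-np.cos(.09)],[1,0,0],[.417,-.256,.05]))
a=np.radians(35);print(rv([np.sin(a),0,-np.cos(a)],[0,1,0],[.56,.17,.043]))
print(rv([0,0,-1],[0,1,0],[.59,.27,.21]),rv([0,0,-1],[1,0,0],[.59,.27,.21]))
gripper_to(0.0)
ctrl.move_ptp(p1,b[1]);st()
b2=rv(zt,[1,0,0],[.412,-.353,.11]);ctrl.move_ptp([.412,-.353,.11],b2[1]);o=st()
f0=o["contact_force"]
ctrl.move_straight([.412,-.353,.06],speed=.1);st()
for z in(.050,.044,.038,.033,.029):
    ctrl.move_straight([.412,-.353,z],speed=.06);o=st()
    if abs(o["contact_force"]-f0).max()>8: break
ctrl.wait(.2)
ctrl.move_straight([.412,-.353,.12],speed=.15);st()
ctrl.move_straight([.38,-.2,.25],speed=.3)
for c in("top","side"):
    im=vision.get_image(c);save(im,c+"1.png");np.savez(f"pics/{c}1.npz",**im)
a=cv2.imread("pics/top1.png")[185:265,325:425];b=cv2.imread("pics/side1.png")[140:220,240:340]
cv2.imwrite("pics/m1.png",cv2.resize(np.hstack([a,b]),(800,320),interpolation=2))
E
```

```text
(np.float64(1.1631402315079045), array([2.22144147, 2.22144147, 0.        ]), array([ 0.1308274 , -0.00851896, -0.2773746 ,  1.30194068,  0.        ,
        1.70162372]))
(np.float64(2.156849945334322), array([2.0310785 , 2.0310785 , 0.35911218]), array([-0.86288232,  0.27641842, -0.64355058,  0.41778012,  0.26354658,
        0.73894047]))
(np.float64(1.7928491631399879), array([ 2.17534659,  2.17534659, -0.09795673]), array([-0.49888154,  0.32843808, -0.57369605,  0.62551243, -0.07900616,
        1.07020909]))
(np.float64(1.4383842452555162), array([0.        , 2.53072742, 0.        ]), array([ 0.42439625,  0.31398804, -0.95453631, -0.26568532, -0.23843475,
        0.35450192]))
(np.float64(1.1416129881863133), array([0.        , 3.14159265, 0.        ]), array([0.42917851, 0.48482254, 0.15216541, 1.2381392 , 0.        ,
       0.42917851])) (np.float64(0.8647891195806634), array([2.22144147, 2.22144147, 0.        ]), array([0.42917851, 0.48482254, 0.15216541, 1.2381392 , 0.        ,
       1.99997483]))
 t3.94 p [0.3801 0.0505 0.2999] F [ 0.32  0.25 -0.51] w-0.001 ff0.0
 t5.58 p [ 0.4128 -0.3525  0.1105] F [-0.   -0.45  1.52] w-0.004 ff0.0
 t6.23 p [ 0.4126 -0.353   0.0604] F [-0.58 -0.95 -0.32] w0.003 ff0.0
 t6.55 p [ 0.4119 -0.3529  0.05  ] F [0.5 0.6 0.3] w-0.000 ff0.0
 t6.80 p [ 0.4117 -0.3527  0.0437] F [ 0.27 -0.96  0.24] w0.003 ff0.0
 t7.05 p [ 0.4117 -0.3527  0.0376] F [ 0.62  0.42 -0.39] w-0.001 ff0.0
 t7.30 p [ 0.4121 -0.3532  0.0329] F [ 0.   -0.8   0.22] w0.005 ff0.1
 t7.55 p [ 0.4134 -0.3555  0.0306] F [-0.97 -2.35  6.93] w-0.000 ff3.3
 t8.51 p [ 0.4114 -0.3522  0.1191] F [-0.2   0.38  0.26] w0.001 ff0.0
```

View pics/m1.png

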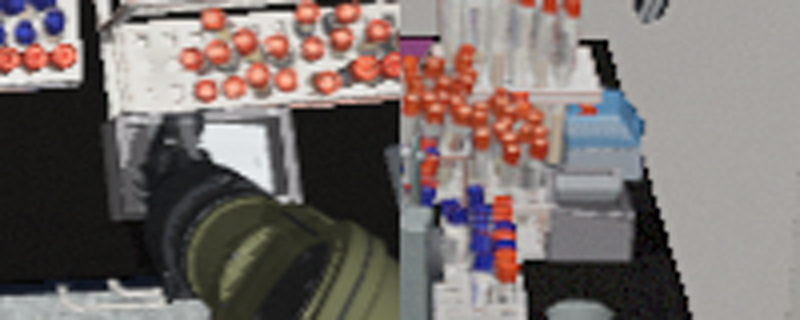

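```bash
python3 - <<'E'
from h import *
np.set_printoptions(precision=4,suppress=True)
im=np.load("pics/side1.npz");C=cloud(im)
m=(C[...,2]>.061)&(C[...,2]<.1)&(abs(C[...,0]-.417)<.026)&(abs(C[...,1]+.28)<.06);P=C[m]
print("raised pts",len(P),P.min(0),P.max(0),np.median(P,0))
for z in np.arange(.06,.09,.004):
    k=P[abs(P[:,2]-z)<.002]; print(round(z,3),len(k),np.median(k[:,1]) if len(k) else "")
im=np.load("pics/top0.npz");print(atz(im,(375.8,207.5),.105),atz(im,(372.5,200),.105))
s5=np.radians(5);zt=np.array([0,-np.sin(s5),-np.cos(s5)])
gc=np.array([.4172,-.3035+.039,.0697]);p=gc+.0198*zt
np.save("pics/grasp.npy",p)
up=p-zt*.07
gripper_to(.85);b=rv(zt,[1,0,0],up);print(b[2],up,p)
ctrl.move_ptp(up,b[1]);st()
ctrl.move_straight(p-zt*.02,speed=.12);st()
ctrl.move_straight(p-zt*.008,speed=.05);st()
o=st()
if abs(o["contact_force"][2])<6: ctrl.move_straight(p,speed=.04);st()
im=vision.get_image("side");save(im,"side2.png");im2=vision.get_image("top");save(im2,"top2.png")
a=cv2.imread("pics/top2.png")[185:265,325:425];b=cv2.imread("pics/side2.png")[140:220,240:340]
cv2.imwrite("pics/m2.png",cv2.resize(np.hstack([a,b]),(800,320),interpolation=2))
E
```

```text
raised pts 53 [ 0.3912 -0.2638  0.0632] [ 0.4418 -0.2485  0.0773] [ 0.4178 -0.2571  0.0707]
0.06 0 
0.064 10 -0.2552507032451482
0.068 12 -0.25440990512483763
0.072 17 -0.2569608284377616
0.076 14 -0.25973665106798716
0.08 0 
0.084 0 
0.088 0 
[ 0.4638 -0.2915  0.105 ] [ 0.4883 -0.2836  0.105 ]
[-0.5079  0.2523 -0.4643  0.8116 -0.0762  1.0613] [ 0.4172 -0.2601  0.1197] [ 0.4172 -0.2662  0.05  ]
 t10.76 p [ 0.4168 -0.2596  0.1196] F [-0.77  0.26 -0.74] w0.856 ff0.0
 t11.32 p [ 0.4172 -0.2648  0.0713] F [-0.07  0.39 -0.2 ] w0.853 ff0.0
 t11.72 p [ 0.417  -0.2654  0.0577] F [0.39 0.11 0.21] w0.853 ff0.0
 t11.72 p [ 0.417  -0.2654  0.0577] F [0.39 0.11 0.21] w0.853 ff0.0
 t12.07 p [ 0.4168 -0.266   0.0495] F [0.64 0.12 0.36] w0.853 ff0.0
```

View pics/m2.png

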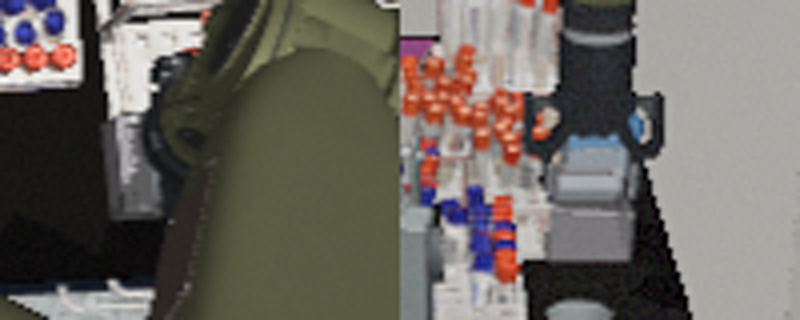

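The side view shows the fingers straddling the raised end, with no contact. I'll close the gripper and lift.

```bash
python3 - <<'E'
from h import *
gripper_to(0.0,squeeze=80);o=st("closed")
p=o["ee_pos"];np.save("pics/grasp.npy",p)
ctrl.move_straight(p+[0,0.01,.03],speed=.08);st()
ctrl.move_straight(p+[-.04,.10,.16],speed=.2);st()
for c in("top","side"):
    im=vision.get_image(c);save(im,c+"3.png");np.savez(f"pics/{c}3.npz",**im)
a=cv2.imread("pics/top3.png")[165:265,305:430];b=cv2.imread("pics/side3.png")[90:190,240:365]
cv2.imwrite("pics/m3.png",cv2.resize(np.hstack([a,b]),(800,320),interpolation=2))
E
```

```text
closed t12.43 p [ 0.4174 -0.2665  0.0503] F [-0.79 -1.01  1.07] w0.684 ff86.5
 t12.98 p [ 0.4172 -0.2563  0.0802] F [ 0.86  0.69 -3.38] w0.685 ff86.8
 t13.95 p [ 0.3771 -0.1666  0.2095] F [ 0.08  0.18 -3.06] w0.684 ff88.1
```

View pics/m3.png

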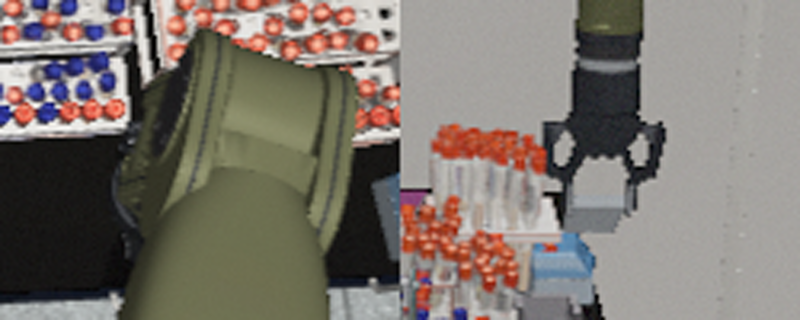

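The coupon is held, with about 3 N of weight on the wrist. Its in-hand angle looks off from the 30° lean, so I'll measure it from the depth map.

```bash
python3 - <<'E'
from h import *
np.set_printoptions(precision=4,suppress=True)
im=np.load("pics/side3.npz");C=cloud(im);col=im["color"].astype(int)
rows=range(90+46,90+75);c=240+int(198/3.2)+0
for r in rows: print(r,[ (C[r,240+62+k-0].round(3).tolist(),col[r,240+62+k].tolist()) for k in(-62+62-0,)])
E
```

```text
136 [([0.381, -0.153, 0.289], [33, 39, 42])]
137 [([0.381, -0.143, 0.288], [36, 38, 41])]
138 [([0.381, -0.146, 0.284], [73, 71, 72])]
139 [([0.271, -1.144, 0.058], [155, 150, 147])]
140 [([0.271, -1.14, 0.053], [167, 165, 160])]
141 [([0.27, -1.14, 0.047], [164, 162, 158])]
142 [([0.27, -1.14, 0.041], [165, 163, 161])]
143 [([0.269, -1.148, 0.033], [163, 162, 156])]
144 [([0.269, -1.141, 0.028], [163, 160, 157])]
145 [([0.271, -1.126, 0.026], [163, 161, 157])]
146 [([0.268, -1.148, 0.015], [163, 160, 157])]
147 [([0.268, -1.146, 0.009], [165, 162, 159])]
148 [([0.269, -1.133, 0.006], [163, 160, 156])]
149 [([0.269, -1.132, 0.0], [166, 163, 159])]
150 [([0.268, -1.138, -0.007], [163, 162, 158])]
151 [([0.378, -0.154, 0.235], [157, 162, 166])]
152 [([0.377, -0.158, 0.231], [158, 164, 167])]
153 [([0.377, -0.156, 0.228], [161, 166, 171])]
154 [([0.377, -0.153, 0.225], [150, 153, 158])]
155 [([0.377, -0.158, 0.22], [114, 115, 119])]
156 [([0.374, -0.176, 0.211], [115, 116, 120])]
157 [([0.373, -0.187, 0.204], [115, 120, 124])]
158 [([0.371, -0.201, 0.197], [120, 122, 125])]
159 [([0.37, -0.206, 0.192], [113, 114, 121])]
160 [([0.368, -0.224, 0.183], [117, 121, 122])]
161 [([0.366, -0.24, 0.175], [118, 120, 124])]
162 [([0.366, -0.242, 0.17], [124, 128, 129])]
163 [([0.263, -1.15, -0.091], [171, 168, 163])]
164 [([0.263, -1.141, -0.094], [165, 164, 159])]
```

Correction: the light patch was the wall. The coupon's underside measures about 30.8° and hasn't slipped. Next I'll move to a level pose in front of the gauge and measure the coupon in the hand.

```bash
cat >> h.py <<'E'
GO=np.array([.588,.174]);GY=-.06;A=np.radians(35)
def g2w(x,y,z):
    c,s=np.cos(GY),np.sin(GY);return np.array([GO[0]+c*x-s*y,GO[1]+s*x+c*y,z])
def gdir(v):
    c,s=np.cos(GY),np.sin(GY);return np.array([c*v[0]-s*v[1],s*v[0]+c*v[1],v[2]])
TZ=gdir([np.sin(A),0,-np.cos(A)]);TY=gdir([0,1,0])
E
python3 - <<'E'
from h import *
np.set_printoptions(precision=4,suppress=True)
p=g2w(-.165,.006,.12-.0069);b=rv(TZ,TY,p);print(p,b)
ctrl.move_straight([.34,-.1,.24],speed=.3)
ctrl.move_ptp(p,b[1]);o=st()
for c in("top","side"):
    im=vision.get_image(c);save(im,c+"4.png");np.savez(f"pics/{c}4.npz",**im)
    l=landmark_of(c,"pit");print(c,[(d["position"],d["confidence"]) for d in l[:2]], [outline["box"] for outline in outline_of(c,"coupon")[:1]])
a=cv2.imread("pics/top4.png")[140:260,180:290];b=cv2.imread("pics/side4.png")[170:290,210:320]
cv2.imwrite("pics/m4.png",cv2.resize(np.hstack([a,b]),(800,436),interpolation=2))
E
```

```text
[0.4237 0.1899 0.1131] (np.float64(1.049256081750787), array([ 0.0759,  2.5298, -0.0239]), array([ 0.6965,  0.0188, -1.0209,  0.0601, -0.4047,  0.6582]))
 t15.71 p [0.4242 0.1893 0.113 ] F [ 0.34 -0.32 -2.76] w0.683 ff88.1
top [([224.9, 213.3], 0.66)] [[212.8, 194.7, 233.8, 231.4]]
side [([283.2, 212.4], 0.57)] [[261.9, 210.3, 298.7, 224.1]]
```

View pics/m4.png

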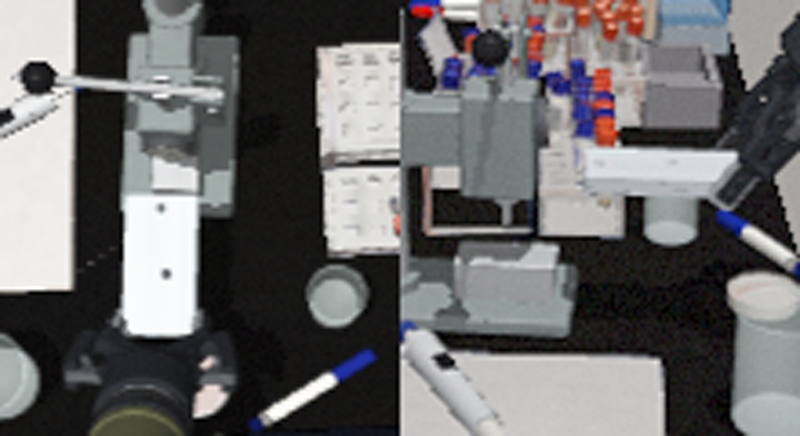

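The top view shows the coupon with its pit at crop (166,273), the hole at (160,207) and the +x end in the gripper. The side view shows it nearly level. I'll fit the face plane and the hole positions.

```bash
python3 - <<'E'
from h import *
np.set_printoptions(precision=4,suppress=True)
print("pred pit",g2w(-.134,0,.134),"hole",g2w(-.134+.057,.006,.134))
for cam in("top","side"):
    im=np.load(f"pics/{cam}4.npz");C=cloud(im);g=im["color"].min(-1).astype(float)
    m=(abs(C[...,2]-.133)<.018)&(abs(C[...,0]-.46)<.07)&(abs(C[...,1]-.185)<.05)&(g>(200 if cam=="top" else 190))
    P=C[m];A_=np.c_[P[:,:2]-[.46,.185],np.ones(len(P))]
    k=np.ones(len(P),bool)
    for _ in range(4):
        s=np.linalg.lstsq(A_[k],P[k,2],rcond=None)[0];r=abs(P[:,2]-A_@s);k=r<2.5*np.median(r)+1e-4
    print(cam,len(P),"slope x,y (rad)",s[:2],"z at centre",s[2],"res",np.median(r))
    if cam=="top":
        h=s[2]
        v,u=np.nonzero(cv2.morphologyEx(m.astype(np.uint8),cv2.MORPH_CLOSE,np.ones((5,5))))
        W=np.array([atz(im,(a,b),.134)[:2] for a,b in zip(u,v)]);print("rect",cv2.minAreaRect(W.astype(np.float32)),W.max(0))
        for c in((180+166/3.636,140+273/3.633),(180+160/3.636,140+207/3.633)):
            u0,v0=int(round(c[0])),int(round(c[1]));q=np.s_[v0-3:v0+4,u0-3:u0+4]
            w=np.clip(np.median(g[q])-15-g[q],0,None);vv,uu=np.mgrid[v0-3:v0+4,u0-3:u0+4]
            print("dot",c,((w*uu).sum()/w.sum(),(w*vv).sum()/w.sum()),atz(im,((w*uu).sum()/w.sum(),(w*vv).sum()/w.sum()),.134))
    else:
        v,u=np.nonzero(m);print("side px range",u.min(),u.max(),v.min(),v.max())
E
```

```text
pred pit [0.4542 0.182  0.134 ] hole [0.5115 0.1846 0.134 ]
top 715 slope x,y (rad) [ 0.0009 -0.017 ] z at centre 0.13314474959227282 res 0.0017633795242821826
rect ((0.4640613794326782, 0.18668171763420105), (0.058757588267326355, 0.11562224477529526), 88.11811065673828) [0.5227 0.2165]
dot (225.65456545654564, 215.14450867052022) (np.float64(225.24098124098123), np.float64(214.92784992784993)) [0.4557 0.1813 0.134 ]
dot (224.004400440044, 196.9777043765483) (np.float64(223.80668257756562), np.float64(196.78997613365155)) [0.5127 0.1841 0.134 ]
side 316 slope x,y (rad) [-0.0015 -0.0007] z at centre 0.13352165335835653 res 0.0006290842615808284
side px range 261 301 211 219
```

```bash
python3 - <<'E'
from h import *
np.set_printoptions(precision=4,suppress=True)
ctrl.move_straight(g2w(-.165,.006,.0490),speed=.15);st()
ctrl.move_straight(g2w(-.08,.006,.0490),speed=.15);st()
ctrl.move_straight(g2w(-.031,.006,.0490),speed=.06);st()
for c in("top","side"):
    im=vision.get_image(c);save(im,c+"5.png");np.savez(f"pics/{c}5.npz",**im)
    l=landmark_of(c,"pit");print(c,[(d["position"],d["confidence"]) for d in l[:2]],[d["position"] for d in landmark_of(c,"needle")[:2]])
a=cv2.imread("pics/top5.png")[140:220,190:270];b=cv2.imread("pics/side5.png")[200:280,200:280]
cv2.imwrite("pics/m5.png",cv2.resize(np.hstack([a,b]),(800,400),interpolation=2))
E
```

```text
t16.58 p [0.4239 0.1898 0.0491] F [-0.6   0.2  -2.81] w0.685 ff88.2
 t17.30 p [0.5074 0.1842 0.0487] F [-0.6  -0.72 -2.56] w0.684 ff88.2
 t18.27 p [0.5568 0.1816 0.0486] F [-0.88  0.2  -1.58] w0.688 ff88.2
top [([230.6, 178.1], 0.8)] []
side [([235.4, 234.8], 0.61)] []
```

View pics/m5.png

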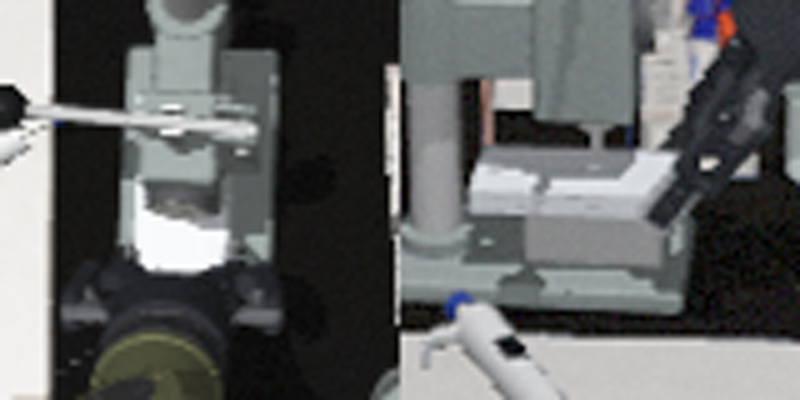

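```bash
python3 - <<'E'
from h import *
np.set_printoptions(precision=4,suppress=True,linewidth=200)
im=np.load("pics/side5.npz");g=im["color"].mean(-1).astype(int);g0=np.load("pics/side0.npz")["color"].mean(-1).astype(int)
def proj(im,P):
    q=rot(im["orientation"]).T@(np.array(P)-im["xyz"]);q=im["mtx"]@q;return q[:2]/q[2]
p=np.array([.5568,.1816,.0486]);O=p+gdir([.039,0,0]);O[2]=p[2]+.0069
for n,c in dict(farTop=(.06,.03,.014),farBot=(.06,.03,0),farTopBack=(.06,-.03,.014),pit=(-.008,-.006,.014)).items():
    print(n,proj(im,O+gdir(c)))
print("needle tip@GO",proj(im,g2w(0,0,.075)),"z.1",proj(im,g2w(0,0,.1)),"head y- right corner",proj(im,g2w(-.024,.024,.107)),"head left",proj(im,g2w(.034,.024,.107)))
for r in range(222,232): print("needle",r,g[r,232:250], g0[r,232:250])
for r in range(232,246): print("far",r,g[r,208:224])
for r in (216,220): print("head",r,g[r,220:254])
print("z needle px",cloud(im)[226,238:242].round(3).tolist())
E
```

```text
farTop [213.9322 237.1483]
farBot [214.0343 241.5595]
farTopBack [217.0905 228.3492]
pit [238.9276 232.6319]
needle tip@GO [238.7122 230.9608] z.1 [238.7041 223.1444] head y- right corner [246.2436 224.6359] head left [225.9561 223.8938]
needle 222 [119 124 123 123 118 118 123 120 124 122 124 124 123 128  95  27 151 182] [111 121 118 116 115 112 117 116 118 116 118 120 119 121  92  35 143 174]
needle 223 [115 123 121 122 120 117 121 117 119 123 124 125 128 132  87  19 148 179] [112 116 115 112 112 113 114 115 115 117 114 117 121 122  81  17 142 170]
needle 224 [ 74  73  77  76 100 109 108 109 106 114 111 112 116 117  80  12 123 163] [ 71  71  71  75  95 102 103 101 100 109 104 105 109 112  72   5 115 155]
needle 225 [ 22  17  19  53 109 129 135 137 126 115  78  29  31  53  41  18 110 156] [ 15  17  16  44  98 121 127 131 122 110  72  27  30  53  43  15 105 151]
needle 226 [ 26  26  21  11  31  80 126 135 103  44  22  21  14  46  42  16 118 150] [ 22  29  25  27  33  75 122 130  91  43  16  21  17  50  38  13 109 142]
needle 227 [ 26  25  31  23  23   9 117 136  91  14  17  19  16  55
[... 1463 characters left out ...]
170]
far 242 [155 152 143 128 100  94 142 156 154 156 157 155 155 173 178 181]
far 243 [154 151 144 128 101  80  79  81  78  80  79  81  79  80  77  75]
far 244 [154 154 141 125 110 103  90  81  83  83  82  88  80  85  82  84]
far 245 [154 149 139 138 155 159 125  79  86  85  82  85  82  89  84  81]
head 216 [204 199 200 199 201 203 151 105 123 125 115 110 106 119 124 122 122 123 125 124 124 126 122 125 125 126 107  67 135 180 192 192 186 185]
head 220 [194 197 198 196 196 200 147 103 126 122 116 111 110 117 121 125 123 122 120 120 122 124 126 124 123 125 105  50 135 185 192 183 181 177]
z needle px [[0.59, 0.186, 0.096], [0.587, 0.185, 0.096], [0.584, 0.179, 0.093], [0.589, -0.027, -0.001]]
```

```bash
python3 - <<'E'
from h import *
np.set_printoptions(precision=2,suppress=True,linewidth=220)
im=np.load("pics/top5.npz");g=im["color"].mean(-1).astype(int);g0=np.load("pics/top0.npz")["color"].mean(-1).astype(int)
def proj(P):
    q=rot(im["orientation"]).T@(np.array(P)-im["xyz"]);q=im["mtx"]@q;return q[:2]/q[2]
p=np.array([.5568,.1816,.0486]);O=p+gdir([.039,0,0]);O[2]=p[2]+.0069
for x in(-.03,-.045): print("coupon edges",x,proj(O+gdir([x,.03,.014])),proj(O+gdir([x,-.03,.014])))
for x in(-.05,-.04,.0,.03,.06,.1): print("base",x,proj(g2w(x,.052,.018)),proj(g2w(x,-.052,.018)))
for x in(-.024,.0,.03): print("head",x,proj(g2w(x,.024,.195)),proj(g2w(x,-.024,.195)))
for r in range(150,196,3): print(r,"L",g0[r,210:226],"R",g0[r,228:250])
for r in range(178,193,2): print("c",r,g[r,213:222],g[r,230:240])
E
```

```text
coupon edges -0.03 [216.46 184.89] [234.82 185.2 ]
coupon edges -0.045 [216.3  189.36] [234.7  189.66]
base -0.05 [212.66 196.34] [243.47 196.84]
base -0.04 [212.77 193.45] [243.53 193.95]
base 0.0 [213.21 181.97] [243.79 182.47]
base 0.03 [213.54 173.46] [243.98 173.96]
base 0.06 [213.87 165.02] [244.17 165.52]
base 0.1 [214.3  153.89] [244.41 154.39]
head -0.024 [216.76 175.36] [232.89 175.63]
head 0.0 [217.05 167.6 ] [233.11 167.86]
head 0.03 [217.4  157.99] [233.38 158.25]
150 L [ 17  18  20  22  21  59 138 160 159 161 141 154 165 164 164 164] R [162 160 160 154 107  67  82  91  91  92  91  91  90  88  87 103  85  43  16  10  16  19]
153 L [ 20  19  20  21  21  88 147 161 159 161 141 145 159 163 161 162] R [163 160 160 147  96  65  85  93  90  91  91  92  93  92  91  90  89  54  16  18  22  22]
156 L [ 22  21  21  18  20 125 160 162 161 160 141 150 164 164 163 163] R [162 162 163 152  98  65  86  92  81  87  89  92  91  92  93  90 127  88  19  19  19  19]
159 L [ 22  21  21  21  21 133 162 162 162 167 167 166 166 165 166 165] R [164 164 165 163 154 117  94  79  84  90  91  92  92
[... 1949 characters left out ...]
 19  20  22]
c 178 [ 22 138 169 170 239 223 124  81  89] [ 73  71  69  62  92 107  98  91  92  91]
c 180 [ 24 136 169 172 239 233 145  77  90] [ 71  58  52  60  95 107  99  90  91  93]
c 182 [ 28 138 169 168 239 249 242 190 127] [109  82  70  71 132 126  98  93  93  94]
c 184 [ 50 145 172 193 242 249 250 250 249] [156 152 150 152 153 125  99  92  92  92]
c 186 [ 57 147 170 191 242 249 249 249 249] [249 248 247 248 248 203 111  92  92  97]
c 188 [ 80 148 150 162 240 249 249 249 249] [250 248 247 247 247 186 137 117  95 147]
c 190 [ 34  53 116  92 131 236 250 250 249] [250 248 247 247 231 158 112  73  44  81]
c 192 [ 40  39  37  31 103 232 249 249 248] [249 247 246 245 185  67  47  44  30  77]
```

Side view: the needle is at column 238.87 and the predicted pit, corrected by the far-edge offset, is at 238.45. So the coupon is about 1.1 mm too far in; y agrees within 1 mm. I'll check the base ends in the top image, then shift and lower with a force check.

```bash
python3 - <<'E'
from h import *
np.set_printoptions(precision=2,suppress=True,linewidth=220)
im=np.load("pics/top0.npz");g0=im["color"].mean(-1).astype(int)
def proj(P):
    q=rot(im["orientation"]).T@(np.array(P)-im["xyz"]);q=im["mtx"]@q;return q[:2]/q[2]
for y in(.035,0,-.035): print("front",proj(g2w(-.055,y,.018)),"back",proj(g2w(.121,y,.018)),"anvilfront",proj(g2w(-.04,y*.5,.05)))
for c in(217,218,222,238,240): print(c,"front",g0[192:203,c],"back",g0[143:153,c])
for c in(223,226,230): print(c,"anvil",g0[184:196,c])
d=np.array([-.0013,0,0])
o=get_obs();p=g2w(-.031,.006,.049)+d
ctrl.move_straight(p,speed=.03);f0=st()["contact_force"][2]
for z in(.0465,.0450,.0440,.0432,.0426,.0420,.0414,.0408):
    p[2]=z;ctrl.move_straight(p,speed=.02);o=st()
    if o["contact_force"][2]-f0>6: break
E
```

```text
front [217.65 197.87] back [219.43 148.18] anvilfront [222.29 191.5 ]
front [228.02 198.04] back [229.53 148.35] anvilfront [227.59 191.59]
front [238.4  198.21] back [239.64 148.51] anvilfront [232.88 191.68]
217 front [165 165 166 166 168 163 115  29  22  21  21] back [ 17  20  22  19  19  28  98 160 161 162]
218 front [165 164 165 166 166 165 104  29  18  23  21] back [ 20  17  20  17  18  30 105 159 158 160]
222 front [121 129 153 163 163 162 134  32  19  21  21] back [162 164 155 144 160 162 163 165 159 158]
238 front [166 166 165 165 165 167 152  75  21  22  18] back [20 10 13  6 11 11 21 91 92 94]
240 front [164 165 166 164 166 166 156  88  20  20  19] back [ 8 15 13 12 10 13 23 90 91 91]
223 anvil [228 228 226 226 226 226 227 227 107 100 148 165]
226 anvil [128 225 226 225 226 227 226 224 108 101 133 164]
230 anvil [120 129 223 223 224 226 225 223 150 102 134 170]
 t18.82 p [0.56 0.18 0.05] F [-0.07 -1.21 -3.66] w0.685 ff88.2
 t19.09 p [0.56 0.18 0.05] F [-0.46  0.8  -2.66] w0.684 ff88.2
 t19.34 p [0.56 0.18 0.04] F [-0.59 -0.07 -3.36] w0.684 ff88.2
 t19.59 p [0.56 0.18 0.04] F [-0.09 -1.01 -3.03] w0.683 ff88.2
 t19.84 p [0.56 0.18 0.04] F [ 0.47  0.4  -3.01] w0.682 ff88.2
 t20.09 p [0.56 0.18 0.04] F [-0.58  0.39 -3.67] w0.685 ff88.2
 t20.34 p [0.56 0.18 0.04] F [-0.5   0.44 -2.73] w0.685 ff88.4
 t20.59 p [0.56 0.18 0.04] F [-4.87 -0.22  6.33] w0.681 ff89.2
```

```bash
cat > meas.py <<'E'
from h import *
def edge(row,bg,fg,lo,hi):
    "left edge column of a bright run in row[lo:hi]"
    return hi-.5-np.clip((row[lo:hi]-bg)/(fg-bg),0,1).sum()
def measure(tag):
    im=vision.get_image("side");save(im,tag+".png");np.savez(f"pics/{tag}.npz",**im)
    g=im["color"].mean(-1).astype(float)
    print("far");
    for r in range(236,247): print(r,g[r,209:219].astype(int))
    print("needle");
    for r in range(225,238): print(r,g[r,230:248].astype(int))
    cv2.imwrite(f"pics/{tag}c.png",cv2.resize(cv2.imread(f"pics/{tag}.png")[205:265,205:285],(800,600),interpolation=2))
    return im
E
python3 - <<'E'
from meas import *
np.set_printoptions(precision=4,suppress=True,linewidth=200)
o=st();p=o["ee_pos"].copy();print(p)
ctrl.move_straight(g2w(-.031,.006,0)+[-.0013-.0004,0,.0416],speed=.02);o=st()
gripper_to(.9,squeeze=40);o=st();print(o["ee_pos"])
im=measure("s6")
def proj(P):
    q=rot(im["orientation"]).T@(np.array(P)-im["xyz"]);q=im["mtx"]@q;return q[:2]/q[2]
O=g2w(.0,0,.05);print([proj(O+gdir(c)) for c in((.068,.036,.014),(.068,.036,0),(0,0,.014),(0,0,.025))])
E
```

```text
t20.59 p [0.5562 0.1819 0.0421] F [-4.87 -0.22  6.33] w0.681 ff89.2
[0.5562 0.1819 0.0421]
 t20.84 p [0.5561 0.1819 0.0421] F [-4.05 -0.72  5.49] w0.685 ff88.9
 t21.17 p [0.5562 0.182  0.0418] F [-0.07  0.57  0.42] w0.897 ff0.0
[0.5562 0.182  0.0418]
far
236 [149 143 120  66  23   8 175 217 223 216]
237 [152 143 127  83  18  19 205 225 219 220]
238 [152 142 129  79   6  99 209 226 224 222]
239 [152 142 132  83   5 171 217 221 220 220]
240 [152 141 128  83  30 173 193 191 196 198]
241 [152 141 131 109  96 163 181 181 179 179]
242 [151 144 131  97  77 145 179 185 182 182]
243 [151 142 130  97  78 136 177 182 180 182]
244 [150 144 129 111 100 122 150 156 154 158]
245 [152 139 138 155 164 123  75  76  79  78]
246 [152 150 156 156 157 116  79  79  83  84]
needle
225 [ 32  23  25  19  13  47 108 129 136 136 128 119  78  30  33  58  50  18]
226 [ 15  24  29  16  17  26  36  81 129 138 101  34  17  20  19  51  45   9]
227 [ 23  30  27  25  32  31  17   8 119 140  91  14  25  28  21  52  37  19]
228 [ 34  21  29  28  26  29  30   1 120 139  94  16  19  25  27  51  24  13]
229 [ 28  14  32  19  28  24  26  17 119 141  90   5  28  25  25  43  27   2]
230 [ 33  33  16  15  18  24  23  13 119 137  90  18  19  22  20  41  18  10]
231 [ 75  77  67  66  61  64  63  60 118 120  77  46  48  48  52  54  45  56]
232 [136 136 135 138 137 139 132 137 125 115 110 115 111 113 115 114 108 152]
233 [131 131 129 131 127 132 129 128 129 130 132 131 131 132 130 131 148 207]
234 [131 132 130 134 134 131 131 130 136 137 133 132 133 131 128 125 205 222]
235 [129 126 130 124 123 128 128 136 154 161 144 129 129 129 147 151 204 221]
236 [145 154 153 155 155 155 139 125 133 135 130 123 123 122 203 225 221 219]
237 [205 224 223 220 223 223 188 151 152 151 152 154 155 150 202 221 217 218]
[array([213.7484, 238.9215]), array([213.8511, 243.3199]), array([238.7157, 234.366 ]), array([238.7122, 230.9608])]
```

View pics/s6c.png

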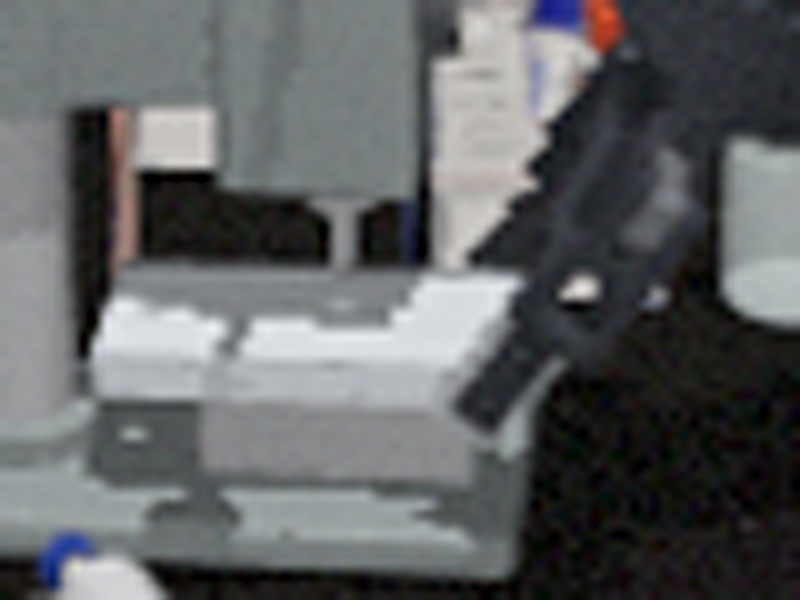

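The coupon lies flat, the gripper has let go, and the pit shows as a bright spot at column 238.75 under the needle at 238.9. So x is good. I'll check y with the row offsets of gauge features in the first side picture.

```bash
python3 - <<'E'
from h import *
np.set_printoptions(precision=2,suppress=True,linewidth=200)
im=np.load("pics/side0.npz");g=im["color"].mean(-1).astype(int)
def proj(P):
    q=rot(im["orientation"]).T@(np.array(P)-im["xyz"]);q=im["mtx"]@q;return q[:2]/q[2]
for n,c in dict(anvN=(0,.021,.05),anvF=(0,-.021,.05),anvNbot=(0,.021,.018),baseN=(0,.052,.018),baseNbot=(0,.052,0),tip=(0,0,.075),headbot=(0,.024,.107),headtop=(0,.024,.195),knob=(0,.0963,.257)).items(): print(n,proj(g2w(*c)))
print("tip",g[226:238,237:242].tolist())
for c in(234,236,242): print(c,"rows218-264",g[218:264,c])
print("head top",g[190:202,234],g[190:202,238])
im6=np.load("pics/s6.npz");g6=im6["color"].mean(-1).astype(int)
for c in(220,228,232,244): print(c,"s6 rows228-250",g6[228:250,c])
C=cloud(np.load("pics/side0.npz"))
print("knob side",C[183:187,232:236].reshape(-1,3).mean(0))
E
```

```text
anvN [237.98 241.87]
anvF [239.44 235.57]
anvNbot [238.   251.71]
baseN [236.87 256.83]
baseNbot [236.89 262.39]
tip [238.71 230.96]
headbot [237.84 224.33]
headtop [237.79 195.36]
knob [234.81 182.43]
tip [[75, 122, 130, 91, 43], [1, 111, 132, 83, 19], [16, 115, 133, 83, 19], [5, 114, 131, 87, 15], [9, 115, 132, 81, 12], [13, 103, 109, 58, 19], [94, 83, 76, 75, 79], [191, 173, 160, 159, 161], [56, 56, 56, 58, 52], [11, 22, 14, 18, 29], [43, 52, 50, 47, 61], [102, 105, 107, 103, 132]]
234 rows218-264 [115 115 117 116 118 115  71  16  25  24  23  31  23  21  98 192  60  16  59 107 102  99 126 192 179 141 148 148 145 144 143 146 143 141 144 146 148 149 151 151 137 118 115 104   1  27]
236 rows218-264 [114 117 114 118 115 112  95  98  33  27  16  10  20   8  99 189  57  18  47 106 103 101  97 121 181 149 146 146 148 148 142 146 143 144 144 152 146 146 146 154 152 118 111 107  19  23]
242 rows218-264 [116 119 117 117 118 114 104  72  16  21  16  25  23  11  80 161  51  15  48 113 101 100  94 123 189 187 146 147 147 147 148 146 149 144 141 141 147 150 148 152 161 122 112 106  38   3]
head top [ 80 122  81 118 119 117 132 121 101 105 102 105] [124 123 126 137 135 139 161 148 120 118 119 120]
220 s6 rows228-250 [ 22  27  35  95 138 134 132 156 196 220 222 218 198 177 181 184 179  78  84  79  83  81]
228 s6 rows228-250 [ 26  23  26  75 135 132 134 130 125 125 122 127 143 177 175 164 175 144 133 137 136 135]
232 s6 rows228-250 [ 29  32  16  67 135 129 130 130 153 223 223 221 217 178 182 186 180 143 134 137 133 135]
244 s6 rows228-250 [ 27  25  20  52 115 130 128 147 203 202 221 221 219 194 183 184 181 167 135 136 141 134]
knob side [0.6  0.28 0.26]
```

The rows agree: coupon offset about +0.45 px, anvil +0.55, needle tip +0.35, so y is within about 1 mm and x within about 0.4 mm. Next I'll withdraw along the tool axis, close the gripper and push the knob with a force check.

```bash
python3 - <<'E'
from meas import *
np.set_printoptions(precision=3,suppress=True,linewidth=200)
p=get_obs()["ee_pos"]
ctrl.move_straight(p-TZ*.03,speed=.06);st()
q=p-TZ*.11;ctrl.move_straight(q,speed=.15)
im=vision.get_image("side");g=im["color"].mean(-1).astype(int)
for r in (234,235,236): print(r,g[r,234:244])
print("far",g[239:243,211:218].tolist())
up=np.array([.44,.22,.35]);ctrl.move_straight(up,speed=.3)
gripper_to(0.0)
k=np.array([.594,.270,.300]);b=rv([0,0,-1],gdir([1,0,0]),k);ctrl.move_ptp(k,b[1]);st()
k[2]=.278;ctrl.move_straight(k,speed=.08);o=st()
im=vision.get_image("side");save(im,"s7.png");im2=vision.get_image("top");save(im2,"t7.png")
cv2.imwrite("pics/m7.png",cv2.resize(np.hstack([cv2.imread("pics/t7.png")[130:210,150:250],cv2.imread("pics/s7.png")[150:230,190:290]]),(800,320),interpolation=2))
E
```

```text
t21.87 p [0.539 0.183 0.067] F [ 0.31 -0.71 -0.32] w0.899 ff0.0
234 [132 127 130 132 135 135 135 130 130 129]
235 [126 126 128 137 155 161 141 130 127 127]
236 [154 154 134 121 130 128 128 125 121 121]
far [[127, 79, 9, 171, 215, 219, 219], [130, 86, 38, 173, 194, 190, 193], [127, 108, 91, 161, 181, 179, 180], [128, 99, 73, 141, 177, 181, 180]]
 t25.45 p [0.594 0.27  0.3  ] F [-0.38  0.84  0.41] w-0.007 ff0.0
 t25.88 p [0.593 0.27  0.279] F [-0.05 -0.95  0.09] w0.001 ff0.0
```

View pics/m7.png

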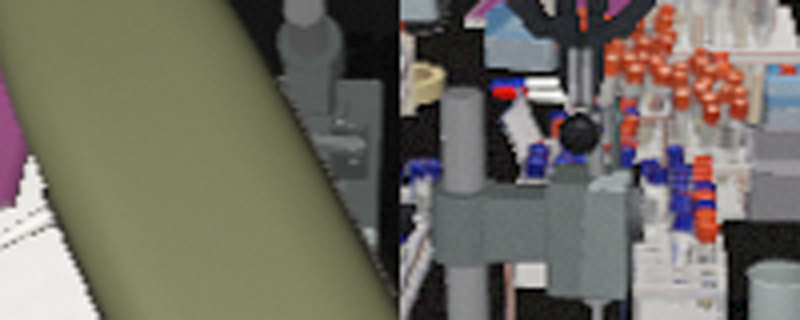

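The coupon didn't move while I withdrew. The closed fingers stand centred over the knob at about (580,130), so I'll push.

```bash
python3 - <<'E'
from h import *
k=np.array([.594,.270,.278])
def fz():
    v=[]
    for _ in range(3): v.append(get_obs()["contact_force"][2]);ctrl.wait(.02)
    return np.mean(v)
f0=fz();print("f0",f0);z=.278;L=[]
while z>.2035:
    z-=.004 if z>.244 else (.0015 if z>.226 else (.003 if z>.2165 else .001))
    k[2]=z;ctrl.move_straight(k,speed=.04);f=fz()-f0;o=get_obs()
    L.append((round(float(z),4),round(float(o["ee_pos"][2]),4),round(float(f),1)))
    if f>6.5: break
print(L,o["clock"])
E
```

```text
f0 0.3366946776062014
[(0.274, 0.2738, -0.7), (0.27, 0.2698, -0.1), (0.266, 0.2657, 0.2), (0.262, 0.2617, -0.6), (0.258, 0.2577, -0.5), (0.254, 0.2537, -0.1), (0.25, 0.2497, -0.7), (0.246, 0.2457, -0.7), (0.242, 0.2417, -0.5), (0.2405, 0.2404, -0.3), (0.239, 0.2389, -0.1), (0.2375, 0.2374, -0.1), (0.236, 0.2359, 0.0), (0.2345, 0.2344, -0.3), (0.233, 0.2329, 0.3), (0.2315, 0.2314, -0.2), (0.23, 0.2299, -0.3), (0.2285, 0.2284, -0.5), (0.227, 0.2269, -0.6), (0.2255, 0.2254, -0.5), (0.2225, 0.2222, -0.2), (0.2195, 0.2192, -0.3), (0.2165, 0.2163, -0.5), (0.2155, 0.2155, -0.6), (0.2145, 0.2145, 0.4), (0.2135, 0.2134, 0.1), (0.2125, 0.2124, 0.3), (0.2115, 0.2114, -0.0), (0.2105, 0.2104, -0.5), (0.2095, 0.2094, 0.2), (0.2085, 0.2084, -0.1), (0.2075, 0.2075, 0.4), (0.2065, 0.2065, 1.6), (0.2055, 0.2056, 2.5), (0.2045, 0.2047, 4.7), (0.2035, 0.2039, 5.2)] 36.825
```

Force only rose below 0.2075, about where the needle should reach the pit bottom. I'll look before going on.

```bash
python3 - <<'E'
from h import *
st()
im=vision.get_image("side");save(im,"s8.png");np.savez("pics/s8.npz",**im)
cv2.imwrite("pics/m8.png",cv2.resize(cv2.imread("pics/s8.png")[170:260,195:285],(600,600),interpolation=2))
E
```

```text
t36.83 p [0.594  0.2696 0.2039] F [-1.27 -3.1   5.55] w0.003 ff2.8
```

View pics/m8.png

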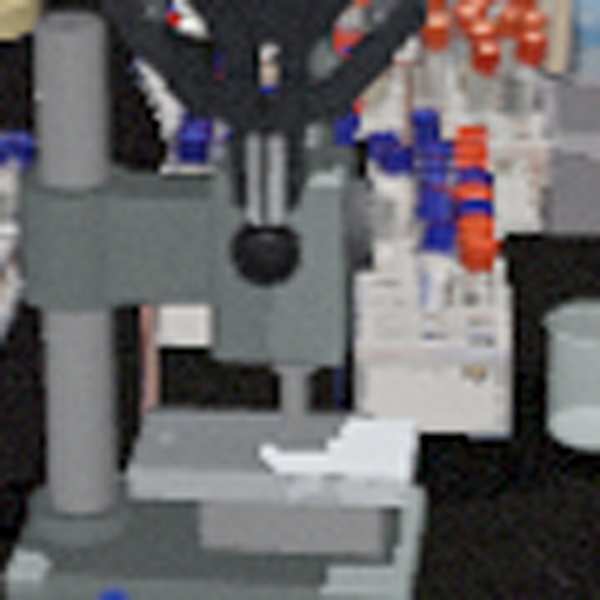

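The lever is down and the needle stands in the coupon at the pit, with the knob about 65 mm lower. Stopping at about 6 N matches the needle on the pit bottom. I'll retreat straight up, check that the lever stays, and hand in.

```bash
python3 - <<'E'
from h import *
p=get_obs()["ee_pos"].copy()
ctrl.move_straight(p+[0,0,.03],speed=.08);ctrl.move_straight(p+[0,0,.10],speed=.2);st()
im=vision.get_image("side");g=im["color"].mean(-1).astype(int);g8=np.load("pics/s8.npz")["color"].mean(-1).astype(int)
print(g[200:218,235].tolist(),g8[200:218,235].tolist())
C=cloud(im);m=(im["color"].max(-1)<70)&(abs(C[...,0]-.595)<.03)&(abs(C[...,1]-.28)<.03)&(C[...,2]>.16)&(C[...,2]<.29)
print("knob",m.sum(),C[m].mean(0),C[m].min(0),C[m].max(0));print("far",g[239:243,211:218].tolist())
if C[m].mean(0)[2]<.205: ticket.hand_in();print("handed in")
E
```

```text
t37.91 p [0.5941 0.2698 0.3035] F [-0.58  0.65 -0.71] w-0.004 ff0.0
[115, 123, 67, 40, 68, 56, 47, 43, 35, 32, 29, 40, 69, 112, 107, 110, 111, 114] [135, 135, 133, 107, 28, 76, 51, 37, 45, 35, 31, 19, 42, 105, 111, 109, 108, 120]
knob 80 [0.59482458 0.27924038 0.1934085 ] [0.58278738 0.2687368  0.18217832] [0.60624794 0.28768305 0.20351554]
far [[106, 64, 1, 99, 132, 136, 133], [110, 74, 38, 140, 162, 159, 152], [109, 105, 101, 148, 164, 166, 162], [110, 89, 77, 132, 160, 165, 163]]
the job is handed in; nothing more can be done
handed in
```

I handed the job in at about 38 s. The coupon lies flat on the anvil with the pit under the needle, and the lever is down with the knob about 193 mm above the bench, which matches the needle on the pit bottom; the judging result isn't shown to me.

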